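# Stand the long pillar up against the steel angle

### The arm

A 6-joint arm with a two-finger parallel gripper is mounted at the origin on a cart in front of the work surface, level with it; the furniture and walls round the work are solid. World frame = base frame: x ahead of the robot, y to its left, z up, the work surface at z = 0. Lengths are in m, angles in rad, forces in N, time in s.
With the tool pointing down it reaches from about 0.325 to 0.9 m from the base axis. Payload 6.1 kg.
Tool frame: the origin (TCP) lies midway between the tips of the shut fingers; the grasp point (between the pads) lies 19 mm behind it; z points along the fingers, y is the line along which they close (so a half turn about z gives the same grasp; the last joint's range is limited). The gripper opens to 85 mm and grips with 20 to 120 N. Pads are 22 mm wide; open, the fingers measure 114 mm over their backs; the gripper's body (76 mm by 85 mm) begins 54 mm behind the grasp point. The pads swing forward as they close: fully open they stand 13 mm farther back than shut.
Start: joints at [1.013, 0.22, 1.526, -0, 1.395, -0.126], TCP at [0.262, 0.568, 0.231] pointing down, gripper open.
Joint ranges: [-2.98, 2.98], [-0.91, 2.08], [0.09, 2.57], [-1.24, 4.39], [0.2, 2.65], [-2.68, 2.68]. Speed limits (rad/s): [2.57, 2.57, 3.01, 3.14, 3.14, 3.14].

### API

Orientations are given as [roll, pitch, yaw] about the fixed x, y, z axes, in that order (R = Rz(yaw) Ry(pitch) Rx(roll)).
In Python, from plant import movep, move_l, set_joints, gripper_to, hold, inverse_kinematics, observe, get_image, get_calibration, Unreachable, job_done gives the robot as it stands. Calls block until the motion is done:
- movep(position, orientation): joint-space move of the TCP to a pose.
- move_l(position, feed=0.15, rotation=None, max_force=None): straight line of the TCP; rotation=None keeps the orientation; feed is the mean speed in m/s. With max_force (N) it stops when the force on the tool has changed by that much, and returns True; else False.
- set_joints(angles): joint-space move.
- gripper_to(opening, f_grip=None): finger opening in m; f_grip is the grip in N (None keeps the last); returns when the fingers have stopped.
- hold(seconds).
- inverse_kinematics(position, orientation): joint angles nearest the present ones, or None.
- observe(): the state.
- get_image(name): name is "scene" or "side" or "wrist"; returns (picture, depth): 400x640x3 uint8, red, green, blue; 400x640 float32, m along the optical axis (not along the pixel's ray), 0 where there is no reading.
- get_calibration(name): a dict with "intrinsics" (3x3 intrinsics, pixels), "world_from_camera" (4x4, takes a point from camera to world coordinates). Camera axes: x right, y down, z forward; pixel columns grow to the right and rows downward; lengths in m; the calibration is good to about 2 mm. A picture is of the moment at which its call begins: read the wrist's pose just before it. get_calibration takes no time and is no camera call; for the wrist camera it gives the pose at the moment of the call.
A pose or a line that the arm cannot do raises Unreachable and nothing moves.
- job_done(): hands the job in; it is judged then, once.
The state is a dict: "time_s": time; "q": joint angles; "joint_velocities": joint speeds; "joint_torque": joint torques, N m; "eef_pos": TCP position; "tcp_rot": TCP orientation; "ft_force": force on the tool from outside, world axes, zero at the start; "torque": the same for the moment, N m; "opening": finger opening in m; "grasp_force": force on a finger pad.
Only numpy, scipy, OpenCV 4.12 (cv2) and the standard library are available. Lean on these libraries where they do the work, as an engineer would, in place of code of your own. Each camera call takes 0.05 s, during which the arm holds its last target. There are 200 camera calls.

### The job

A long turned pillar with hexagonal ends lies on the table, its flat foot towards the upright face of a steel angle that is screwed down. Stand this pillar upright there, stud on top: butt its foot against the face of the angle and raise the stud end, with the foot kept down on the table and up against the angle, then let go. Leave the shorter pillar lying where it is.

Things in the scene. Friction and masses are not known exactly. Their poses are not given: they have to be found in the camera images.
- long_pillar: Longer pillar, steel, 145 mm plus a 10 mm stud on its head; round body 28 mm across, hexagonal end collars (34 mm over flats, 12 mm long); 0.45 kg. Origin: centre of the flat foot face; z from foot to stud. It lies level, axis 17 mm up, and cannot roll; foot 5-30 mm short of the angle's face, roughly square to it. Gripped lightly (10 N) near the head it turns between the fingers.
- short_pillar: Shorter pillar, same make and thickness, 85 mm plus the same stud; origin and axes as for the longer one. It lies some way off, nearer the middle of the table, not in front of the angle's face, and stays lying.
- stop_face (a point): Middle of the plain front face of a fixed steel angle, at table height. The angle: smooth upright wall 110 mm wide, 50 mm high, 6 mm thick; its flat leg and two screws lie behind. x points level into the face, away from the long pillar (which lies at negative x), y along the face, z up. A pillar standing against the face has its foot centre at x = -17 mm.
- press_lever_end (a point): Tip of the feed lever on the tall press in the middle of the table: the point of the press nearest the robot (nothing to do there, it only marks an obstacle). The press head, higher up, begins about 80 mm further from the robot and hangs over the table from here to about 0.23 m to the right. On the way to the pillars bring the hand round between this point and the robot.

How it is judged:
On the way:
1. the long pillar is half raised (its axis between 27 and 63 degrees from vertical) with its foot down on the table and within about 20 mm of the angle's face (angle between long_pillar's own z axis and vertical between 0.47 and 1.1 rad and x of long_pillar in the frame of stop_face between -0.037 and 0.005 m and height (world z) of long_pillar below 0.035 m), for 0.1 s.
At the end, for the whole second after the job is handed in: The long pillar stands on the table on its foot, stud up, within 10 degrees of vertical, at rest, in front of the angle's wall with no more than 20 mm between them; the short pillar still lies, within 30 mm of its start (angle between long_pillar's own z axis and vertical below 0.17 rad and height (world z) of long_pillar below 0.012 m and x of long_pillar in the frame of stop_face between -0.037 and 0 m and y of long_pillar in the frame of stop_face between -0.055 and 0.055 m and linear speed of long_pillar below 0.02 m/s and angular speed of long_pillar below 0.2 rad/s and distance of short_pillar from where it was at the start of the episode below 0.03 m and angle between short_pillar's own z axis and vertical above 1.4 rad); the robot touches nothing.
It fails at once if the long pillar is raised more than 27 degrees while its foot is away from the angle (foot centre more than 42 mm from the face) (angle between long_pillar's own z axis and vertical below 1.1 rad and x of long_pillar in the frame of stop_face below -0.042 m).
It fails at once if the long pillar's foot is lifted off the table (its foot centre higher than 45 mm) (height (world z) of long_pillar above 0.045 m).
It fails at once if the short pillar is moved by more than 30 mm or raised from lying (distance of short_pillar from where it was at the start of the episode above 0.03 m or angle between short_pillar's own z axis and vertical below 1.3 rad).
It also fails if it takes over 45 s, if anything falls off the work surface, if the arm or the gripper's body presses on something with over 40 N, if the wrist force passes 120 N, or if a joint passes its speed limit or range.

## Working session

There is one attempt and no reset: what is moved stays moved. The work goes in short steps, each a Python script; the robot and the scene stay as the last script left them, time stands still between calls to the robot, and variables do not carry over. Pictures are saved under pics/ and viewed, at most 10 in all, crops included, and the job is handed in when it is done.

```bash
ls; mkdir -p pics; python3 - <<'E'
from plant import *
import cv2,numpy as np
for n in ("scene","side"):
    p,d=get_image(n); np.savez(f"pics/{n}.npz",p=p,d=d); cv2.imwrite(f"pics/{n}.png",p[:,:,::-1])
    c=get_calibration(n); print(n,np.round(c["intrinsics"],1).tolist(),np.round(c["world_from_camera"],3).tolist())
o=observe(); print(o)
E
```

```text
pics
scene [[470.1, 0.0, 319.4], [0.0, 470.1, 200.6], [0.0, 0.0, 1.0]] [[0.639, -0.5, 0.585, -0.17], [-0.769, -0.394, 0.503, -0.842], [-0.021, -0.771, -0.636, 0.93], [0.0, 0.0, 0.0, 1.0]]
side [[424.4, 0.0, 317.9], [0.0, 424.4, 204.5], [0.0, 0.0, 1.0]] [[-0.239, -0.446, 0.862, -0.302], [-0.971, 0.128, -0.203, -0.041], [-0.019, -0.886, -0.463, 0.62], [0.0, 0.0, 0.0, 1.0]]
{'time_s': 0.1, 'q': array([ 1.01291461e+00,  2.21154763e-01,  1.52749838e+00, -3.40632163e-05,
        1.39468576e+00, -1.26065662e-01]), 'joint_velocities': array([-1.69780697e-03, -2.59253510e-03, -3.67238954e-03, -3.50048763e-04,
        9.74858298e-05,  1.04779149e-03]), 'joint_torque': array([ 8.52389348e-04, -4.98236239e+01, -3.90550947e+01, -2.03607915e-04,
        5.58594300e-03, -3.30487433e-05]), 'eef_pos': array([0.26128079, 0.56716905, 0.23030309]), 'tcp_rot': array([-3.13985605e+00, -1.86299406e-04,  2.70978243e+00]), 'ft_force': array([-0.77625037,  0.62026804, -0.84050849]), 'torque': array([ 0.00433906, -0.05046653,  0.03619436]), 'grasp_force': 0.0, 'opening': 0.08522157582221426}
```

View pics/scene.png

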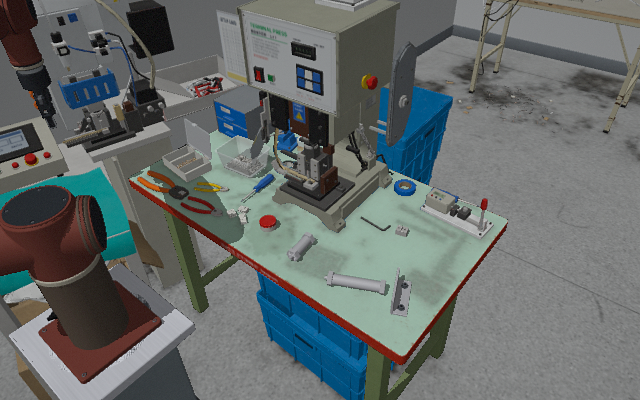

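View pics/side.png

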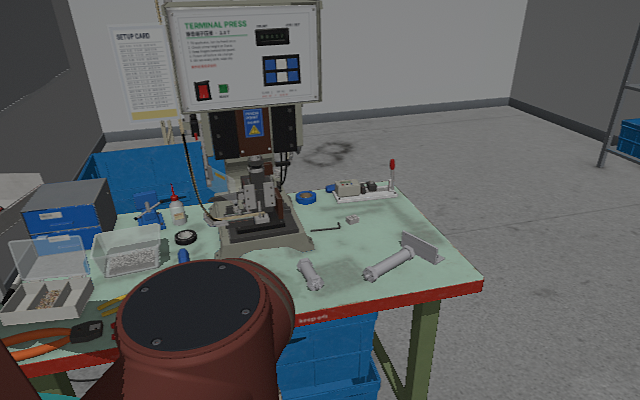

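The scene view shows the long pillar from its stud at about (328,278) to its foot at (387,289), the angle at about (400,292) and the short pillar at (301,247). In the side view the long pillar runs from (367,274) to (410,250), with the wall at (402–440, 235–265). Next I'll check the depth values and look at zoomed crops.

```bash
cat > h.py <<'E'
import numpy as np,cv2
from plant import *
def cloud(d,K,T):
    v,u=np.mgrid[:d.shape[0],:d.shape[1]]
    P=np.stack([(u-K[0,2])*d/K[0,0],(v-K[1,2])*d/K[1,1],d],-1)
    W=P@T[:3,:3].T+T[:3,3]; W[d==0]=np.nan; return W
def ray(uv,K,T):
    r=T[:3,:3]@np.linalg.solve(K,[uv[0],uv[1],1.]); return T[:3,3],r
def onplane(uv,K,T,z):
    o,r=ray(uv,K,T); return o+r*(z-o[2])/r[2]
def tri(rs):
    A=np.zeros((3,3));b=np.zeros(3)
    for o,r in rs:
        r=r/np.linalg.norm(r);M=np.eye(3)-np.outer(r,r);A+=M;b+=M@o
    return np.linalg.solve(A,b)
E
python3 - <<'E'
from h import *
im=[]
for n,(x,y) in {"scene":(270,220),"side":(290,220)}.items():
    f=np.load(f"pics/{n}.npz"); c=get_calibration(n); W=cloud(f["d"],c["intrinsics"],c["world_from_camera"])
    im.append(cv2.resize(f["p"][y:y+100,x:x+160],None,fx=5,fy=3*5/3,interpolation=cv2.INTER_CUBIC)[:,:,::-1][:300 if 0 else 500])
    for uv in ({"scene":[(340,281),(370,286),(301,247),(405,280),(250,250),(401,270)],"side":[(375,270),(400,257),(310,275),(425,250)]}[n]): print(n,uv,np.round(W[uv[1],uv[0]],3))
    # press: nearest points to robot above table
    m=(W[...,2]>.06)&(W[...,0]>.3)&(W[...,0]<1.2)&(abs(W[...,1])<.5)
    pts=W[m]; uvs=np.argwhere(m)
    for lo,hi in((.06,.15),(.15,.25),(.25,.35),(.35,.5),(.5,.8)):
        s=(pts[:,2]>lo)&(pts[:,2]<hi)
        if s.sum(): 
            for i in np.argsort(pts[s][:,0])[:3]: print(n,lo,np.round(pts[s][i],3),uvs[s][i][::-1])
    cv2.imwrite(f"pics/{n}_c.png",im[-1])
E
```

```text
scene (340, 281) [ 0.45  -0.369  0.026]
scene (370, 286) [ 0.484 -0.437  0.025]
scene (301, 247) [ 0.479 -0.213  0.025]
scene (405, 280) [ 0.57  -0.486  0.005]
scene (250, 250) [ 0.401 -0.092 -0.001]
scene (401, 270) [ 0.595 -0.459  0.003]
scene 0.06 [ 0.586 -0.048  0.083] [282 188]
scene 0.06 [ 0.587 -0.054  0.073] [284 191]
scene 0.06 [ 0.587 -0.082  0.076] [291 194]
scene 0.15 [ 0.479 -0.058  0.238] [252 162]
scene 0.15 [ 0.479 -0.057  0.241] [252 161]
scene 0.15 [ 0.48  -0.057  0.243] [252 160]
scene 0.25 [ 0.477 -0.058  0.273] [250 151]
scene 0.25 [ 0.478 -0.057  0.269] [250 152]
scene 0.25 [ 0.478 -0.057  0.253] [251 157]
scene 0.35 [ 0.562 -0.014  0.434] [255  75]
scene 0.35 [ 0.562 -0.022  0.421] [258  81]
scene 0.35 [ 0.563 -0.018  0.446] [256  71]
scene 0.5 [0.563 0.027 0.583] [236  10]
scene 0.5 [0.564 0.028 0.58 ] [236  11]
scene 0.5 [0.564 0.027 0.587] [236   8]
side (375, 270) [ 0.441 -0.347  0.032]
side (400, 257) [ 0.48  -0.426  0.027]
side (310, 275) [ 0.467 -0.2    0.028]
side (425, 250) [ 0.491 -0.498  0.028]
side 0.06 [ 0.586 -0.046  0.079] [236 239]
side 0.06 [ 0.587 -0.041  0.071] [234 242]
side 0.06 [ 0.587 -0.034  0.072] [231 242]
side 0.15 [ 0.476 -0.056  0.243] [236 197]
side 0.15 [ 0.477 -0.054  0.239] [235 199]
side 0.15 [ 0.477 -0.055  0.231] [236 202]
side 0.25 [ 0.477 -0.056  0.278] [234 181]
side 0.25 [ 0.477 -0.054  0.276] [233 182]
side 0.25 [ 0.477 -0.054  0.261] [234 189]
side 0.35 [ 0.561 -0.019  0.428] [203  96]
side 0.35 [ 0.562 -0.016  0.451] [200  84]
side 0.35 [ 0.562 -0.009  0.43 ] [198  95]
side 0.5 [0.562 0.03  0.576] [163  14]
side 0.5 [0.562 0.029 0.579] [163  12]
side 0.5 [0.563 0.029 0.577] [163  13]
```

View pics/scene_c.png

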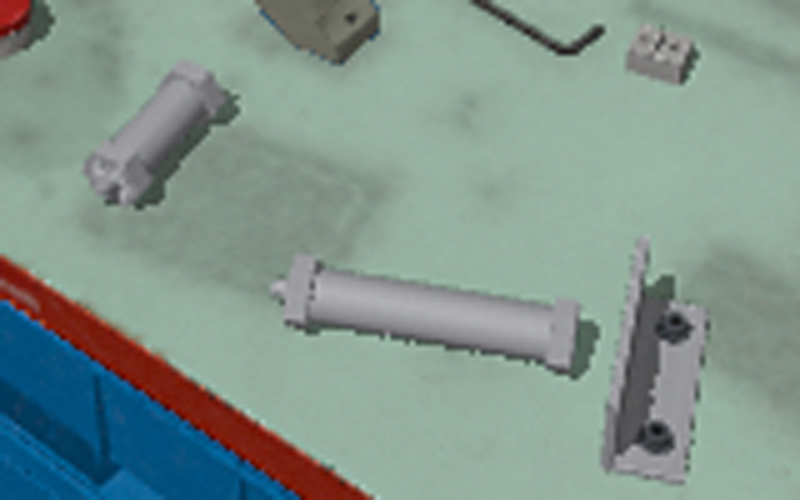

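View pics/side_c.png

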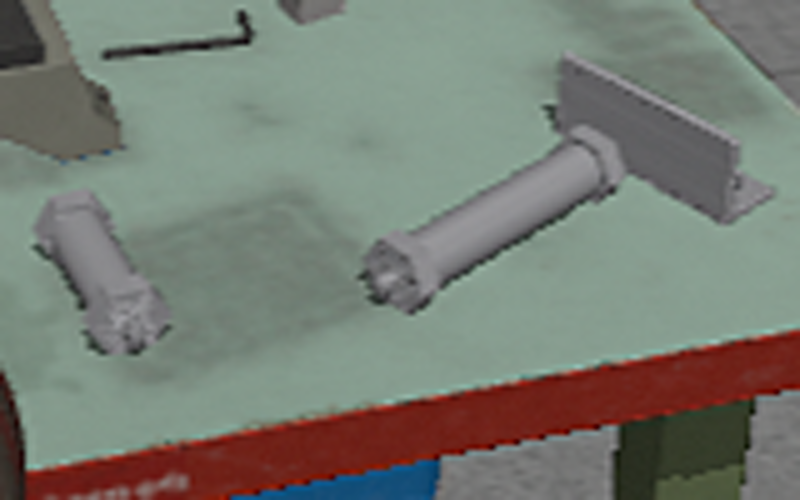

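The depth readings agree between the two views. The lever tip is at about (0.477, −0.056, 0.26), and the pillars' top surfaces come out near the expected height. I'll bring the hand round on the robot's side of the lever and look from above.

```bash
cat >> h.py <<'E'
from scipy.spatial.transform import Rotation as Ro
def rpy(yaw,phi=0.,ywall=None):
    """tool down with tool-x at yaw, then tilted by phi about horizontal wall-y axis"""
    R=Ro.from_euler('z',yaw)*Ro.from_euler('x',np.pi)
    if phi: R=Ro.from_rotvec(phi*np.asarray(ywall))*R
    return R.as_euler('xyz')
E
python3 - <<'E'
from h import *
movep([.20,.32,.30],[np.pi,0,2.7])
movep([.345,.0,.30],[np.pi,0,1.7])
movep([.32,-.24,.30],[np.pi,0,2.04])
for i,p in enumerate([(.40,-.36,.30),(.46,-.44,.30)]):
    movep(p,[np.pi,0,2.04]); hold(.3)
    c=get_calibration("wrist"); p_,d=get_image("wrist")
    np.savez(f"pics/w{i}.npz",p=p_,d=d,K=c["intrinsics"],T=c["world_from_camera"])
    W=cloud(d,c["intrinsics"],c["world_from_camera"])
    print(np.round(c["world_from_camera"],3).tolist(),observe()["q"].round(2),observe()["time_s"])
    cv2.imwrite(f"pics/w{i}.png",p_[:,:,::-1])
im=np.hstack([cv2.resize(cv2.imread(f"pics/w{i}.png"),(400,250)) for i in (0,1)]); cv2.imwrite("pics/ww.png",im)
E
```

```text
[[0.892, 0.426, 0.149, 0.362], [0.451, -0.842, -0.294, -0.284], [0.0, 0.33, -0.944, 0.445], [0.0, 0.0, 0.0, 1.0]] [-0.88 -0.03  1.66  0.    1.5  -1.35] 4.4
[[0.892, 0.426, 0.149, 0.422], [0.451, -0.843, -0.294, -0.364], [0.0, 0.329, -0.944, 0.445], [0.0, 0.0, 0.0, 1.0]] [-0.89  0.21  1.41  0.    1.52 -1.36] 5.2333
```

View pics/ww.png

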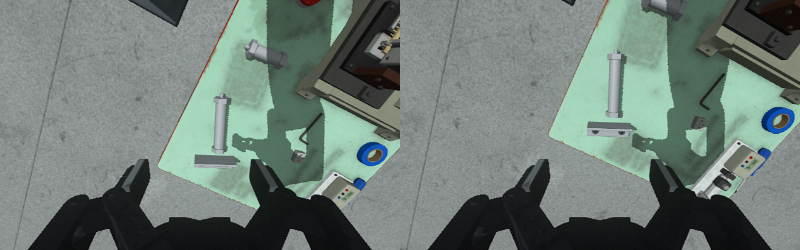

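Both wrist views show the long pillar square to the wall: in the first at half-scale (220,95)→(220,152) with the wall at (216,160), in the second at (615,52)→(615,118) with the wall at (610,128). Next I'll find contours by colour and height, and triangulate across the two views.

```bash
cat > meas.py <<'E'
from h import *
def blobs(f):
    p,d,K,T=f["p"],f["d"],f["K"],f["T"]; W=cloud(d,K,T)
    hsv=cv2.cvtColor(p,cv2.COLOR_RGB2HSV)
    m=((W[...,2]>.006)&(W[...,2]<.08)&(W[...,0]>.36)&(W[...,0]<.62)&(W[...,1]<-.27)&(W[...,1]>-.60)&(hsv[...,1]<45)).astype(np.uint8)
    n,l,s,c=cv2.connectedComponentsWithStats(m)
    return W,l,[i for i in range(1,n) if s[i,4]>300],s
if __name__=="__main__":
  ends={}
  for i in (0,1):
    f=np.load(f"pics/w{i}.npz"); K,T=f["K"],f["T"]; W,l,ids,s=blobs(f)
    for k in ids:
        P=W[l==k]; uv=np.argwhere(l==k)[:,::-1].astype(np.float32)
        c=P.mean(0); r=cv2.minAreaRect(P[:,:2].astype(np.float32)*1000)
        ax=np.linalg.svd(P[:,:2]-c[:2],full_matrices=False)[2][0]
        t=(P[:,:2]-c[:2])@ax
        print(i,"n",len(P),"c",c.round(4),"rect",np.round(r[0],1),np.round(r[1],1),round(r[2],1),"axdeg",round(np.degrees(np.arctan2(ax[1],ax[0])),1),"ztop",np.percentile(P[:,2],[5,50,98]).round(4))
        # image rect end midpoints for triangulation
        b=cv2.boxPoints(cv2.minAreaRect(uv)); 
        e=sorted([tuple((b[j]+b[(j+1)%4])/2) for j in range(4)],key=lambda q:q[1]); 
        ends[(i,k)]=(len(P),e[0],e[-1]); print("   px ends",np.round(e[0],1),np.round(e[-1],1),"box",np.round(b,1).tolist())
E
python3 meas.py
```

```text
0 n 1718 c [ 0.474  -0.3908  0.0293] rect [ 476.9 -391.7] [ 39.  155.3] 26.2 axdeg -64.2 ztop [0.0204 0.0305 0.0358]
   px ends [354.9 148.9] [351.2 245.2] box [[338.6000061035156, 244.8000030517578], [342.29998779296875, 148.39999389648438], [367.5, 149.39999389648438], [363.79998779296875, 245.6999969482422]]
0 n 1266 c [ 0.5129 -0.4908  0.03  ] rect [ 519.3 -503.4] [110.1  41.3] 24.2 axdeg 24.4 ztop [0.0068 0.0308 0.0518]
   px ends [344.9 248.4] [344.3 268.5] box [[310.70001220703125, 267.3999938964844], [311.29998779296875, 247.39999389648438], [378.5, 249.5], [377.8999938964844, 269.6000061035156]]
1 n 2055 c [ 0.4752 -0.3922  0.0296] rect [ 476.7 -392.1] [ 38.5 154.8] 25.7 axdeg -64.3 ztop [0.0213 0.0305 0.0359]
   px ends [345.8  78. ] [342.2 187.9] box [[328.70001220703125, 187.5], [332.29998779296875, 77.5], [359.3999938964844, 78.4000015258789], [355.79998779296875, 188.39999389648438]]
1 n 1454 c [ 0.5157 -0.497   0.0254] rect [ 519.4 -503.6] [109.   40.5] 24.9 axdeg 24.9 ztop [0.0065 0.0201 0.052 ]
   px ends [335.9 195.7] [335.1 218.1] box [[298.6000061035156, 216.8000030517578], [299.29998779296875, 194.39999389648438], [372.3999938964844, 196.89999389648438], [371.6000061035156, 219.3000030517578]]
```

Everything matches: the overall length reads 155 mm, the width 39 mm across the hex corners, and the wall is 110 mm wide with its top at 50–52 mm. The gap is about 21 mm. Now a triangulation check, the exact position of the face, and whether the arc is reachable.

```bash
cat > plan_.py <<'E'
from meas import *
psi=np.radians(-65.2); u=np.array([np.cos(psi),np.sin(psi),0]); yw=np.array([-u[1],u[0],0]); Z=np.array([0,0,1.])
YAW=psi+np.pi; S=.117; D=.0127
def pose(foot_x,foot_z,th,phi,F,lat=0.,dyaw=0.):
    """foot centre at wall coords, pillar elevation th, tool tilt phi -> TCP pos,rpy"""
    G=F+u*(foot_x-S*np.cos(th))+yw*lat+Z*(foot_z+S*np.sin(th))
    R=Ro.from_rotvec(phi*yw)*Ro.from_euler('z',YAW)*Ro.from_euler('x',np.pi)
    return G+D*R.as_matrix()[:,2], R.as_euler('xyz')
E
python3 - <<'E'
from plan_ import *
f=[np.load(f"pics/w{i}.npz") for i in (0,1)]
px=[[(354.9,148.9),(351.2,245.2)],[(345.8,78.),(342.2,187.9)]]
for e in (0,1): print("tri end",tri([ray(px[i][e],f[i]["K"],f[i]["T"]) for i in(0,1)]).round(4))
for i in (0,1):
    W,l,ids,s=blobs(f[i]); 
    P=W[(l==ids[1])]; top=P[P[:,2]>.047]; r=cv2.minAreaRect(top[:,:2].astype(np.float32)*1000)
    print(i,len(top),np.round(r[0],1),np.round(r[1],1),round(r[2],1),"x_u range",np.percentile(top@u,[1,50,99]).round(4),"y",np.percentile(top@yw,[0,50,100]).round(4))
    Q=W[(l==ids[0])]; print("pillar u",np.percentile(Q@u,[0.2,99.8]).round(4),"lat",np.percentile(Q@yw,[1,99]).round(4))
F=np.array([.5108,-.4848,0])
for ph in (-10,0,20,40,50,60,70,80): 
    th=np.radians(min(90,ph+10)); p,o=pose(-.017*np.sin(th),.017*np.cos(th),th,np.radians(ph),F)
    q=inverse_kinematics(p,o); print(ph,p.round(3),None if q is None else np.round(q,2))
for ph in (40,50): 
    p,o=pose(-.017,0,np.pi/2,np.radians(ph),F); q=inverse_kinematics(p,o); print(ph,p.round(3),None if q is None else np.round(q,2))
E
```

```text
tri end [ 0.4426 -0.3225  0.0184]
tri end [ 0.5114 -0.462   0.0323]
0 294 [ 511.8 -488.5] [108.    6.9] 24.5 x_u range [0.6549 0.6571 0.6611] y [0.2057 0.2589 0.3137]
pillar u [0.4786 0.6325] lat [0.2501 0.2851]
1 322 [ 512.4 -488.5] [108.9   6.5] 24.7 x_u range [0.6552 0.6576 0.6613] y [0.2058 0.2604 0.3147]
pillar u [0.4797 0.633 ] lat [0.2503 0.285 ]
-10 [ 0.463 -0.381  0.004] [-0.79  0.33  1.88 -0.09  0.77 -1.16]
0 [ 0.461 -0.378  0.024] [-0.82  0.38  1.75  0.    1.01 -1.25]
20 [ 0.463 -0.381  0.061] [-0.87  0.58  1.43  0.09  1.47 -1.33]
40 [ 0.47  -0.397  0.091] [-0.91  0.86  1.05  0.16  1.91 -1.34]
50 [ 0.476 -0.409  0.102] [-0.92  1.03  0.83  0.19  2.14 -1.33]
60 [ 0.483 -0.424  0.109] [-0.94  1.23  0.56  0.25  2.37 -1.28]
70 [ 0.49  -0.44   0.114] None
80 [ 0.498 -0.458  0.115] None
40 [ 0.5   -0.462  0.107] [-0.93  1.03  0.74  0.15  2.05 -1.34]
50 [ 0.5   -0.461  0.109] [-0.94  1.2   0.52  0.2   2.27 -1.31]
```

The triangulated ends agree (stud axis 18 mm up, foot's top edge 32 mm up). The face is at u≈0.655, so the foot gap is 21 mm. Now grasping near the head and pushing it up to the wall.

```bash
python3 - <<'E'
from plan_ import *
G=np.array([.4596,-.3563,.0172]); phi=np.radians(-10)
R=Ro.from_rotvec(phi*yw)*Ro.from_euler('z',YAW)*Ro.from_euler('x',np.pi); tz=R.as_matrix()[:,2]; o=R.as_euler('xyz')
p=G+D*tz
movep(p-tz*.12,o); print(move_l(p-tz*.02,feed=.12),move_l(p,feed=.05,max_force=12))
s=observe(); print("at",(s["eef_pos"]-p).round(4),s["ft_force"].round(1))
gripper_to(.02,30); hold(.2); s=observe(); print("grip",s["opening"],s["grasp_force"],s["eef_pos"].round(4),s["ft_force"].round(1))
if s["opening"]>.022:
    t=move_l(s["eef_pos"]+u*.030,feed=.03,max_force=8); e=observe()
    print("push",t,((e["eef_pos"]-s["eef_pos"])@u).round(4),e["eef_pos"].round(4),e["ft_force"].round(1),e["opening"],e["time_s"])
p_,d=get_image("scene"); cv2.imwrite("pics/push.png",cv2.resize(p_[200:340,270:470][:,:,::-1],None,fx=4,fy=4,interpolation=cv2.INTER_CUBIC))
E
```

```text
False False
at [-0.0002  0.0002 -0.0005] [-1.1  0.5  0.2]
grip 0.027128687769116106 29.551558792591095 [ 0.4606 -0.3585  0.0051] [-4.3  1.7  5.8]
push True -0.0 [ 0.4605 -0.3584  0.005 ] [-1.4  1.5  5.4] 0.026998571692879576 8.625
```

View pics/push.png

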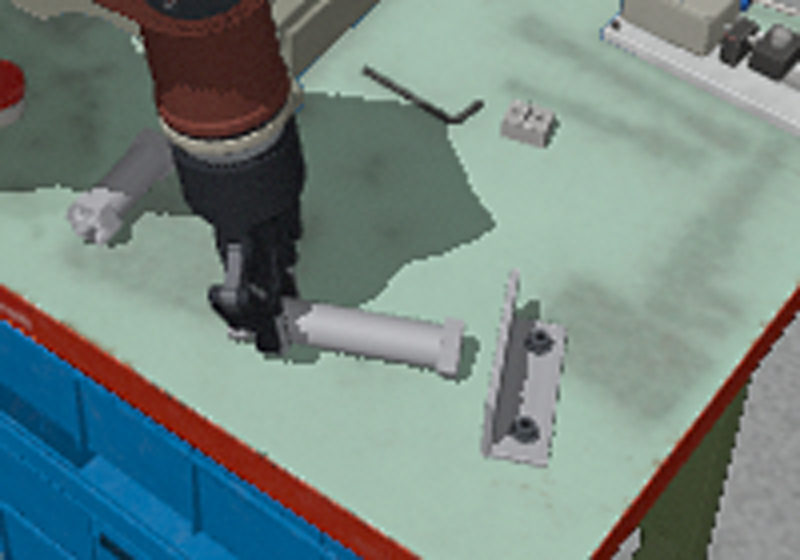

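The pillar is gripped (27 mm opening, 30 N), but the guarded push stopped at once on breakaway friction. I'll close most of the gap unguarded, then guard the last part.

```bash
python3 - <<'E'
from plan_ import *
s=observe(); p0=s["eef_pos"]
move_l(p0+u*.015+Z*.0003,feed=.04); e=observe(); print(((e["eef_pos"]-p0)@u).round(4),e["ft_force"].round(1))
for f in (12,12,12):
    b=observe(); t=move_l(p0+u*.028+Z*.0003,feed=.02,max_force=f); e=observe()
    print(t,((e["eef_pos"]-p0)@u).round(4),e["ft_force"].round(1),"u",(e["ft_force"]@u).round(1),e["time_s"])
    if e["ft_force"]@u<-8: break
print(e["eef_pos"].round(4),e["opening"])
E
```

```text
0.0153 [ 2.  -0.8 -1. ]
True 0.0222 [-0.9  1.7  4.9] u -1.9 9.7
True 0.0221 [-1.2  2.2  6.6] u -2.5 9.9333
True 0.0221 [-2.1  2.   5.8] u -2.7 10.1667
[ 0.4697 -0.3786  0.005 ] 0.02673232137415052
```

It stops repeatably at 22 mm of travel, which matches the measured gap, so the foot is on the wall. I derive S≈116.5 mm from that. Now the arc, rotating tool and pillar together to 60°, with force checks.

```bash
cat > arc.py <<'E'
import plan_
from plan_ import *
plan_.S=.1164; plan_.D=.0122
def F0(): return np.load("F.npy")
def step(th,phi,bias=.001,feed=.05):
    th=np.radians(th); p,o=pose(bias-.017*np.sin(th),.017*np.cos(th)-.0003,th,np.radians(phi),F0())
    move_l(p,feed=feed,rotation=o); e=observe()
    print(np.degrees(th).round(),phi,"err",((e["eef_pos"]-p)*1000).round(1),"f",e["ft_force"].round(1),"u",(e["ft_force"]@u).round(1),"grip",e["grasp_force"].round(),(e["opening"]*1000).round(1),e["time_s"].__round__(1))
    return np.linalg.norm(e["ft_force"])<45
E
python3 - <<'E'
from arc import *
p,o=pose(0,.017,0,np.radians(-10),np.zeros(3)); F=observe()["eef_pos"]-p; F[2]=0; np.save("F.npy",F); print(F, F@u,F@yw)
for th in (6,12,18,24,30,36,42,48):
    if not step(th,th-10): break
p_,d=get_image("scene"); p2,_=get_image("side"); a=lambda q,y,x:cv2.resize(q[y:y+140,x:x+140][:,:,::-1],(400,400),interpolation=cv2.INTER_CUBIC)
cv2.imwrite("pics/mid.png",np.hstack([a(p_,200,310),a(p2,170,330)]))
E
```

```text
[ 0.51766845 -0.48229609  0.        ] 0.6549546406820259 0.2676276594721406Traceback (most recent call last):
  File "<stdin>", line 4, in <module>
  File "arc.py", line 8, in step
    print(np.degrees(th).round(),phi,"err",((e["eef_pos"]-p)*1000).round(1),"f",e["ft_force"].round(1),"u",(e["ft_force"]@u).round(1),"grip",e["grasp_force"].round(),(e["opening"]*1000).round(1),e["time_s"].__round__(1))
                                                                                                                                             ^^^^^^^^^^^^^^^^^^^^^^
AttributeError: 'float' object has no attribute 'round'
```

The first step (6°) ran and only the print failed. I'll fix that and continue with the same F.

```bash
sed -i 's/e\["grasp_force"\].round()/round(e["grasp_force"])/; s/(e\["opening"\]\*1000).round(1)/round(e["opening"]*1000,1)/; s/e\["time_s"\].__round__(1)/round(e["time_s"],1)/' arc.py
python3 - <<'E'
from arc import *
for th in (12,18,24,30,36,42,48):
    if not step(th,th-10): break
p_,d=get_image("scene"); p2,_=get_image("side"); a=lambda q,y,x:cv2.resize(q[y:y+140,x:x+140][:,:,::-1],(400,400),interpolation=cv2.INTER_CUBIC)
cv2.imwrite("pics/mid.png",np.hstack([a(p_,200,310),a(p2,170,330)]))
E
```

```text
12.0 2 err [-0.5  0.5 -0.8] f [-1.1  3.4  0.2] u -3.6 grip 30 26.8 10.9
18.0 8 err [-0.4  0.6 -0.7] f [-1.2  4.6 -0.6] u -4.7 grip 30 26.9 11.3
24.0 14 err [-0.3  0.6 -0.6] f [-0.9  4.1  1.6] u -4.1 grip 30 26.9 11.7
30.0 20 err [-0.3  0.7 -0.5] f [-1.8  5.1  3. ] u -5.4 grip 30 26.6 12.1
36.0 26 err [-0.1  0.6 -0.4] f [-3.3  5.7  2.8] u -6.6 grip 30 26.5 12.4
42.0 32 err [ 0.   0.6 -0.3] f [-0.9  5.8  4.5] u -5.7 grip 30 27.1 12.8
48.0 38 err [ 0.2  0.5 -0.1] f [-2.4  4.7  4.6] u -5.3 grip 30 26.8 13.1
```

View pics/mid.png

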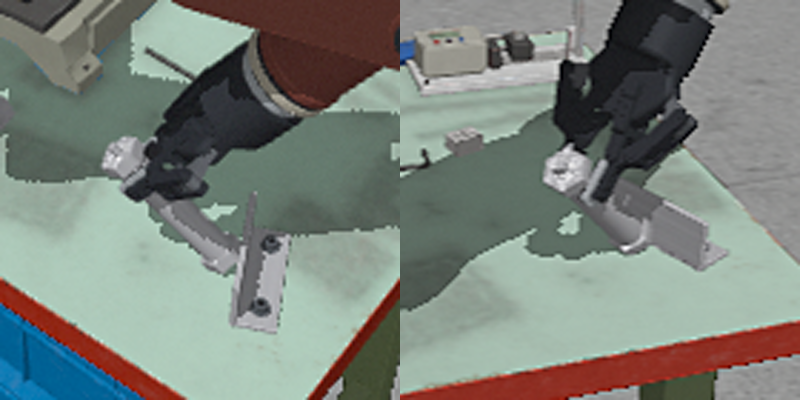

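Half raised: the head is up at left (125,155) and the foot is against the wall at (230,265), with forces of only about 5 N. I'll finish the rotation, letting the pillar turn in a lighter grip for the last 30°.

```bash
python3 - <<'E'
from arc import *
ok=all(step(th,th-10) for th in (54,60))
gripper_to(.02,20)
if ok:
    for th in (65,70,75,80,85,90):
        if not step(th,50,feed=.03): break
hold(.2)
def look(name):
    p_,d=get_image("scene"); p2,_=get_image("side"); a=lambda q,y,x:cv2.resize(q[y:y+140,x:x+140][:,:,::-1],(400,400),interpolation=cv2.INTER_CUBIC)
    cv2.imwrite(name,np.hstack([a(p_,200,310),a(p2,170,330)]))
look("pics/up.png")
E
```

```text
54.0 44 err [0.4 0.4 0. ] f [-1.9  5.1  6. ] u -5.4 grip 30 26.8 13.6
60.0 50 err [0.5 0.2 0.2] f [-1.   4.2  6.7] u -4.2 grip 30 27.0 14.0
65.0 50 err [ 0.2  0.3 -0.5] f [0.6 4.2 0.2] u -3.5 grip 30 27.1 14.6
70.0 50 err [-0.2 -0.4 -0.8] f [-0.6  0.7 -3.5] u -0.9 grip 30 27.1 15.1
75.0 50 err [-0.1 -0.3 -0.2] f [-0.6  2.6 -3.7] u -2.6 grip 30 27.0 15.6
80.0 50 err [ 0.1 -0.1 -0.2] f [-0.4  1.7 -3.6] u -1.7 grip 30 26.6 16.0
85.0 50 err [-0.  -0.1 -0.3] f [-1.1  1.5 -3.2] u -1.8 grip 30 26.9 16.5
90.0 50 err [ 0.  -0.1 -0.2] f [-1.   1.2 -5.1] u -1.6 grip 29 26.9 17.0
```

View pics/up.png

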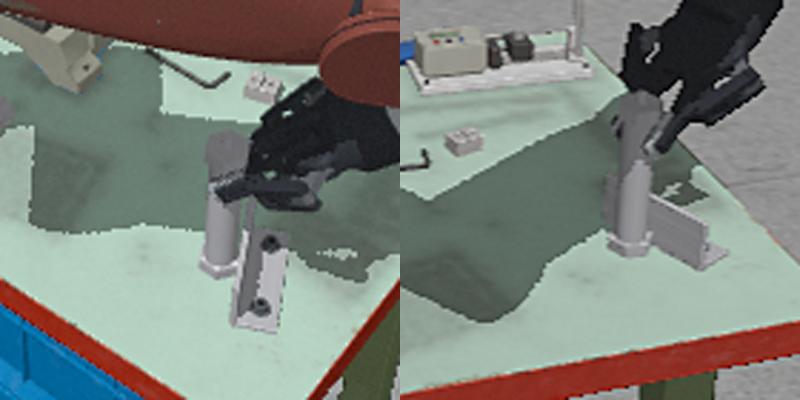

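It looks about upright, but Fz of −5 N suggests it's carrying the weight. I'll measure tilt, foot height and gap from the depth before letting go.

```bash
cat > tilt.py <<'E'
from arc import *
def tilt():
    for n in ("scene","side"):
        p_,d=get_image(n); c=get_calibration(n); W=cloud(d,c["intrinsics"],c["world_from_camera"])
        q=W-F0(); x=q@u; y=q@yw; z=W[...,2]
        m=(x>-.06)&(x<.0)&(abs(y)<.035)&(z<.16)&(z>.004)
        X,Y,H=x[m],y[m],z[m]; print(n,m.sum(),"zmin/max",H.min().round(4),H.max().round(4))
        b=[]
        for lo,hi in((.0,.012),(.02,.04),(.04,.06),(.06,.08),(.08,.1),(.13,.145)):
            s=(H>lo)&(H<hi)
            if s.sum()>8: print("  z%.3f"%((lo+hi)/2),"x",np.percentile(X[s],[3,50,97]).round(4),"y",np.percentile(Y[s],[3,50,97]).round(4),s.sum())
E
python3 - <<'E'
from tilt import *
tilt()
E
```

```text
scene 668 zmin/max 0.004 0.1587
  z0.006 x [-0.0568 -0.0217 -0.0015] y [-0.0249 -0.0153  0.0265] 45
  z0.030 x [-0.0267 -0.0139 -0.0027] y [-0.0159 -0.0118 -0.0043] 60
  z0.050 x [-0.0283 -0.0149 -0.0026] y [-0.0157 -0.0116 -0.0021] 62
  z0.070 x [-0.0296 -0.0157 -0.0032] y [-0.0161 -0.0121 -0.0042] 68
  z0.090 x [-0.0281 -0.0174 -0.0042] y [-0.0158 -0.0124 -0.0056] 51
  z0.138 x [-0.0314 -0.0101 -0.0004] y [-0.0275 -0.0158  0.0205] 91
side 926 zmin/max 0.004 0.1592
  z0.006 x [-0.051  -0.0285 -0.0003] y [-0.0298 -0.0132  0.0292] 50
  z0.030 x [-0.0317 -0.0248 -0.0001] y [-0.0319 -0.0104  0.0318] 101
  z0.050 x [-0.0327 -0.0266 -0.0004] y [-0.0221 -0.009   0.0157] 93
  z0.070 x [-0.0333 -0.0283 -0.0134] y [-0.0146 -0.0093  0.007 ] 83
  z0.090 x [-0.0334 -0.0298 -0.0153] y [-0.0148 -0.009   0.0077] 77
  z0.138 x [-0.0382 -0.024  -0.0016] y [-0.0263 -0.0158  0.0079] 112
```

It leans about 3° away from the wall. I'll nudge the head 5 mm towards the wall, lower it under force guard, then re-check.

```bash
python3 - <<'E'
from tilt import *
p=observe()["eef_pos"]
move_l(p+u*.005,feed=.02); e=observe(); print(e["ft_force"].round(1),((e["eef_pos"]-p)@u).round(4))
print(move_l(e["eef_pos"]-Z*.003,feed=.01,max_force=9)); hold(.2); e2=observe(); print(e2["ft_force"].round(1),(e2["eef_pos"]-e["eef_pos"]).round(4),e2["time_s"])
tilt()
E
```

```text
[-2.1  2.9 -2.4] 0.0051
False
[-1.6  2.5 -0.8] [ 0.      0.     -0.0028] 18.4417
scene 607 zmin/max 0.004 0.1577
  z0.006 x [-0.0547 -0.0177 -0.0004] y [-0.0312 -0.0141  0.0119] 60
  z0.030 x [-0.0275 -0.0137 -0.0017] y [-0.016  -0.012  -0.0017] 64
  z0.050 x [-0.0255 -0.0129 -0.0013] y [-0.0153 -0.012  -0.0057] 61
  z0.070 x [-0.0269 -0.014  -0.0009] y [-0.0163 -0.0112 -0.0044] 67
  z0.090 x [-0.0262 -0.0153 -0.0018] y [-0.016  -0.0123 -0.0059] 47
  z0.138 x [-0.0284 -0.0124 -0.0007] y [-0.0213 -0.0112  0.0146] 111
side 886 zmin/max 0.0041 0.1559
  z0.006 x [-0.0582 -0.0286 -0.0004] y [-0.0326 -0.011   0.0186] 57
  z0.030 x [-0.0323 -0.0239 -0.0003] y [-0.0319 -0.0096  0.0294] 101
  z0.050 x [-0.0308 -0.0258 -0.0005] y [-0.0281 -0.0094  0.0074] 97
  z0.070 x [-0.0307 -0.026  -0.0123] y [-0.0148 -0.008   0.0075] 79
  z0.090 x [-0.0302 -0.0255 -0.011 ] y [-0.0146 -0.0086  0.0068] 85
  z0.138 x [-0.0323 -0.0225 -0.0012] y [-0.0212 -0.0122  0.0096] 88
```

It's vertical now, with its weight on the table. Releasing and backing off along the tool axis.

```bash
python3 - <<'E'
from tilt import *
gripper_to(.045); hold(.2); gripper_to(.08); hold(.2)
e=observe(); tz=Ro.from_euler('xyz',e["tcp_rot"]).as_matrix()[:,2]; print(e["opening"],tz.round(2))
for L in (.15,.12,.09,.07):
    try: move_l(e["eef_pos"]-tz*L,feed=.06); print("back",L); break
    except Unreachable: pass
else:
    for v in (-tz*.04+Z*.04, Z*.09):
        try: move_l(e["eef_pos"]+v,feed=.06); print("alt",v); break
        except Unreachable: pass
hold(.3); s=observe(); print(s["eef_pos"].round(3),s["ft_force"].round(1),s["time_s"]); tilt()
p_,d=get_image("scene"); p2,_=get_image("side"); a=lambda q,y,x:cv2.resize(q[y:y+140,x:x+140][:,:,::-1],(400,400),interpolation=cv2.INTER_CUBIC)
cv2.imwrite("pics/end.png",np.hstack([a(p_,190,290),a(p2,170,300)]))
E
```

```text
0.07984411034087524 [-0.32  0.7  -0.64]
alt [0.   0.   0.09]
[ 0.509 -0.464  0.195] [-0.3  0.7  0. ] 21.65
scene 604 zmin/max 0.004 0.1564
  z0.006 x [-0.0528 -0.0196 -0.0016] y [-0.0295 -0.0139  0.0137] 53
  z0.030 x [-0.0269 -0.0117 -0.0019] y [-0.0151 -0.0113 -0.0051] 59
  z0.050 x [-0.0286 -0.0152 -0.0019] y [-0.0154 -0.0122 -0.0027] 64
  z0.070 x [-0.027  -0.0138 -0.0024] y [-0.0161 -0.0117 -0.0048] 64
  z0.090 x [-0.0285 -0.0151 -0.0023] y [-0.0158 -0.0123 -0.0032] 67
  z0.138 x [-0.0312 -0.0181 -0.0011] y [-0.0198 -0.0105  0.0104] 112
side 780 zmin/max 0.004 0.1568
  z0.006 x [-0.0518 -0.0276 -0.0001] y [-0.031  -0.0114  0.0239] 63
  z0.030 x [-0.0322 -0.024  -0.0002] y [-0.0306 -0.0104  0.0251] 110
  z0.050 x [-0.032  -0.0252 -0.0004] y [-0.0284 -0.0096  0.0061] 96
  z0.070 x [-0.0316 -0.0276 -0.0141] y [-0.0152 -0.008   0.0075] 82
  z0.090 x [-0.0319 -0.0272 -0.0137] y [-0.0148 -0.0086  0.0063] 83
  z0.138 x [-0.0354 -0.029  -0.0095] y [-0.0183 -0.0095  0.0112] 87
```

View pics/end.png

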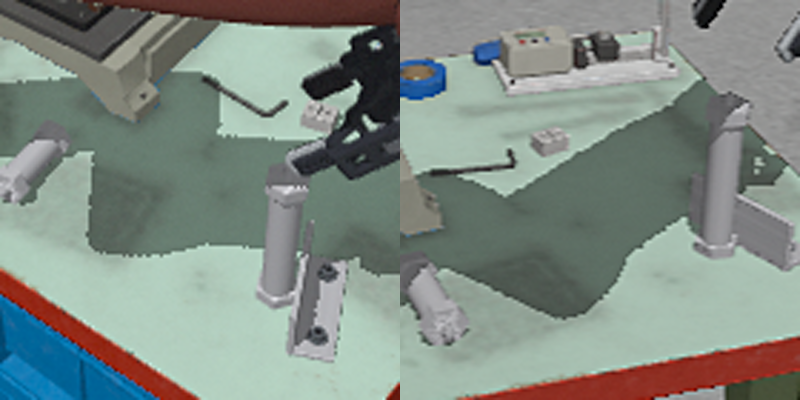

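The pillar stands free against the wall, foot at (280,297) and head at (287,185) in the scene half. The short pillar still lies in place and the hand is clear above. Handing in.

```bash
python3 -c "
from plant import *
print(job_done())"
```

```text
the job is handed in; nothing more can be done
None
```

The long pillar stands upright, stud on top, against the angle with the gripper clear of it, the short pillar still lies where it was, and the job is handed in (no verdict was returned).

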